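Set up the flip-up phone rest and stand the red phone on it

TASK

Swing the orange-barred brace of the grey phone rest up and over towards the black seat until it clicks fully home in its end position. Then stand the red phone on the rest: screen and keys facing up, keypad end down against the lip of the black seat, back leaning on the orange bar, straight and centred. Leave the grey phone, the charger box and the tape roll where they are.

Things in the scene. Friction and masses are not known exactly. Their poses are not given: they have to be found in the camera images.
- stand: Grey metal phone rest screwed to the worktop; base plate 130 mm wide, 8 mm thick, from x -20 to +145 mm of its frame. Origin: on the worktop, straight under the seat corner (point seat). x points from the seat to the brace hinge, y along the lip and the hinge, z up. Hinge ears at x 123, y +-43 mm and a dark spring-plunger block at x 81, y -54 mm beside them are under 43 mm high.
- seat (a point): Seat corner, mid-width, 45 mm above the worktop; axes as the stand's. From it the black seat face (90 mm wide) rises towards +x at 0.70 rad above level for 23 mm; a 6 mm thick lip stands square to the face at its lower end, 12 mm high. With the brace home, the line of the seat face touches the orange bar 80 mm up the slope from the lip; the seat pillar below is 22 x 84 mm.
- rest_spot (a point): Where the red phone's centre lies when it is properly seated (lower end on the lip, back on seat face and bar): x 35, y 0, z 84 mm in the stand's frame; axes as the stand's.
- brace_hinge (a point): Middle of the brace's hinge axis: 123 mm along the stand's x from its origin, 30 mm above the worktop; the axis runs along the stand's y.
- brace_bar (a point): Middle of the brace's orange bar: 12 mm thick, 88 mm long, parallel to the hinge axis, 85 mm from it, held by 8 mm rods at y +-52 mm (nothing between them). x of this point points from hinge to bar. Folded flat it lies 30 mm above free worktop at x 208 mm of the stand's frame; home, at x 65, z 92 mm.
- brace (a joint): Brace angle, rad. 0: folded flat, bar at hinge + 85 mm along the stand's +x; grows as the bar swings up and over to the seat, to the end stop at 2.325. Starts at 0 to 0.4; light friction holds it where left. From 1.65 a spring plunger resists with up to 7 N at the bar until 2.03, then snaps it to the stop, where some 6 N at the bar would push it out again.
- red_phone_center (a point): Centre (half-way up) of the loose red keypad phone, 103 x 48 x 14 mm, about 70 g, lying flat with screen up. x points along its length from the keypad end to the screen end, y across it, z out of the screen.
- red_phone_foot (a point): Middle of the red phone's keypad end face, 51 mm from its centre along -x; axes as the phone's.
- grey_phone_center (a point): Centre of the loose dark grey keypad phone, 107 x 49 x 16 mm, lying flat; a bystander. The two phones swap places between starts.
- charger_box: Black cardboard box, 55 x 75 x 26 mm, loose; a bystander. Origin at the centre of its underside.
- tape: Roll of black tape, 48 x 50 x 25 mm, lying flat, loose; a bystander. Origin at the centre of its underside.
Mind the look-alikes: they are no part of the job. Leave any blue or yellow look-alike of the part that bears red_phone_center alone.

How it is judged:
By the outcome, as a careful person would: the job done as asked, in the order asked, and still so for the second after the job is handed in, with the robot touching nothing.
It also fails if it takes over 69 s, if anything falls off the work surface, if the arm or the gripper's body presses on something with over 40 N, if the wrist force passes 120 N, or if a joint passes its speed limit or range.

ROBOT

A 6-joint arm with a two-finger parallel gripper is mounted at the origin on a cart in front of the work surface, level with it; the furniture and walls round the work are solid. World frame = base frame: x ahead of the robot, y to its left, z up, the work surface at z = 0. Lengths are in m, angles in rad, forces in N, time in s.
With the tool pointing down it reaches from about 0.25 to 0.8 m from the base axis. Payload 8.5 kg.
Tool frame: the origin (TCP) lies where the fingers leave the gripper's body, on its centre line; the fingertips stand 73 mm ahead of it and the grasp point (between the pads) lies 54 mm ahead of it; z points along the fingers, y is the line along which they close (so a half turn about z gives the same grasp; the last joint's range is limited). The gripper opens to 85 mm and grips with 20 to 120 N. Pads are 22 mm wide; open, the fingers measure 114 mm over their backs; the gripper's body (76 mm by 85 mm) begins 54 mm behind the grasp point. The pads swing forward as they close: fully open they stand 13 mm farther back than shut.
Start: joints at [1.213, 0.238, -0.013, 1.319, 0, 1.571], TCP at [0.184, 0.492, 0.304] pointing down, gripper open.
Joint ranges: [-2.66, 2.66], [-1.03, 1.9], [-1.14, 1.46], [-1.82, 2.27], [-1.45, 1.34], [-3.14, 3.14]. Speed limits (rad/s): [2.22, 2.22, 2.79, 3.14, 3.14, 3.14].

INTERFACE

Orientations are given as a 3x3 rotation matrix whose columns are the frame's x, y, z axes.
In Python, from cell import r gives the robot as it stands.
- The arm moves only by the tool arm_command, never from a script. Its argument "deltas" is one flat list of numbers, 5 for each row, row after row: the finger opening in mm, from 0 to 85.4, then the shift along the tool's x, y, z scaled (see below), then the turn about the tool's z scaled (see below). In form: [gripper, x, y, z, spin, gripper, x, y, z, spin, ...]. A call has 1 to 20 rows; each row shifts and turns the commanded pose from where the row before left it, along the tool's axes as they then stand; what a row does not reach is not made up. The controller multiplies each number of a shift by 0.02 m and each number of a turn by 0.12 rad. A row lasts 1/10 s, in which the tool goes at most 50 mm and 8.59 degrees, less where a joint would pass 70% of its speed; a pose out of reach is approached as far as the arm can. A call with a number of a shift or a turn outside -1 to 1 is refused whole. A call with a gripper value outside its range is refused whole. The fingers move at their own pace and stop on an object; "grip_force" is the grip in N (left out, the last holds). Time passes only in rows, so rows that do not move let the fingers close. It gives the time, the measured TCP pose, the force, the opening and the grip force at its end, in the units of the state.
- r.get_state(): the state, without advancing time (a new reading comes with each control period).
- r.camera(name): name is "scene" or "side" or "wrist"; returns a dict with "color" (480x640x3 uint8, blue, green, red), "fx", "fy", "cx", "cy" (pixels), "distortion" ([k1, k2, p1, p2, k3] as OpenCV has them; the pictures are not rectified), "R" (3x3) and "t" (3): a world point X has camera coordinates R X + t; the wrist camera has in their place "hand_eye" (4x4, takes a point from camera to tool coordinates, whose origin is the TCP and whose axes are the flange's). Camera axes: x right, y down, z forward; pixel columns grow to the right and rows downward; lengths in m; the calibration is good to about 2 mm. A picture is of the moment at which its call begins: read the wrist's pose just before it. There is no depth.
- r.sign_off(): hands the job in; it is judged then, once.
The state is a dict: "time_s": time; "joints": joint angles; "qd": joint speeds; "tau": joint torques, N m; "tool_pos": TCP position; "ee_rot": TCP orientation; "wrist_force": force on the tool from outside, world axes, zero at the start; "torque": the same for the moment, N m; "opening": finger opening in m; "finger_force": force on a finger pad.
Only numpy, scipy, OpenCV 4.12 (cv2) and the standard library are available. Lean on these libraries where they do the work, as an engineer would, in place of code of your own. Each camera call takes 0.05 s, during which the arm holds its last target. There are 200 camera calls.

## Working session

There is one attempt and no reset: what is moved stays moved. The work goes in short steps, Python scripts to look and compute and a tool call to move; the robot and the scene stay as the last step left them, time stands still between calls to the robot, and variables do not carry over. Pictures are saved under pics/ and viewed, at most 10 in all, crops included, and the job is handed in when it is done.

Besides the shell and the picture viewer there is one more tool, called after "Emit:" in YAML: its name, and indented under it one key for each argument. arm_command: Moves the arm, as the interface text tells. Its arguments: {"type":"object","properties":{"deltas":{"type":"array","items":{"type":"number"}},"grip_force":{"type":"number"}},"required":["deltas"]}

```bash
mkdir -p pics; ls; cat > h.py <<'E'
import numpy as np, cv2
from cell import r
np.set_printoptions(precision=4,suppress=True)
def K(c): return np.array([[c["fx"],0,c["cx"]],[0,c["fy"],c["cy"]],[0,0,1]])
def pose(c,s=None):
    if "R" in c: return np.array(c["R"]),np.array(c["t"])
    H=np.array(c["hand_eye"]);T=np.eye(4);T[:3,:3]=s["ee_rot"];T[:3,3]=s["tool_pos"]
    M=np.linalg.inv(T@H); return M[:3,:3],M[:3,3]
def ray(c,R,t,uv):
    p=cv2.undistortPoints(np.array(uv,float).reshape(-1,1,2),K(c),np.array(c["distortion"])).reshape(-1,2)
    d=np.c_[p,np.ones(len(p))]@R; return -R.T@t,d
def onplane(c,R,t,uv,z):
    o,d=ray(c,R,t,uv); return o+d*((z-o[2])/d[:,2])[:,None]
def proj(c,R,t,X):
    return cv2.projectPoints(np.array(X,float).reshape(-1,3),cv2.Rodrigues(R)[0],t,K(c),np.array(c["distortion"]))[0].reshape(-1,2)
E
python3 - <<'E'
from h import *
s=r.get_state();print(s)
for n in("scene","side"):
    c=r.camera(n);cv2.imwrite(f"pics/{n}0.png",c["color"]);R,t=pose(c);print(n,-R.T@t,c["fx"],R[2])
E
```

```text
pics
{'time_s': 0.0, 'joints': array([ 1.213 ,  0.2388, -0.0143,  1.3192, -0.    ,  1.5708]), 'qd': array([-0.0005,  0.0015,  0.0001,  0.0003,  0.0007, -0.0004]), 'tau': array([ -0.0007, -53.8782,  34.6435,   0.0187,   0.    ,  -0.    ]), 'tool_pos': array([0.1837, 0.4915, 0.3033]), 'ee_rot': array([[-0.9367,  0.3502, -0.0005],
       [ 0.3502,  0.9367, -0.0013],
       [-0.    , -0.0014, -1.    ]]), 'wrist_force': array([ 0.7332,  0.685 , -0.3515]), 'torque': array([0.0165, 0.0046, 0.0045]), 'finger_force': 0.0, 'opening': 0.08534362535741419}
scene [ 0.0775 -0.6026  0.6413] 506.9144795675526 [ 0.4442  0.6932 -0.5676]
side [0.3967 0.8518 0.7044] 469.05509688982215 [ 0.1324 -0.7689 -0.6255]
```

View pics/scene0.png

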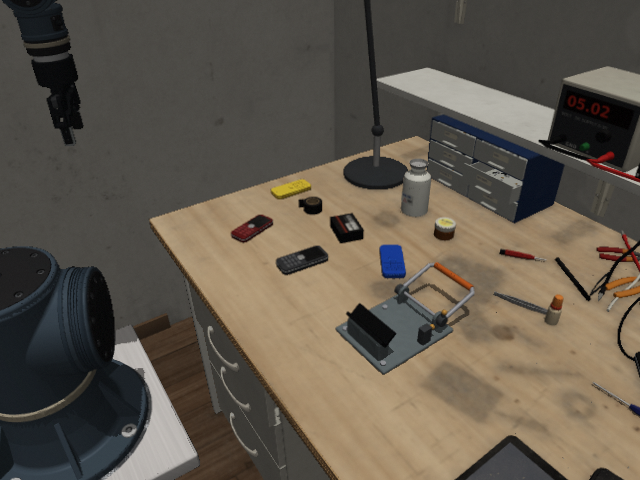

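View pics/side0.png

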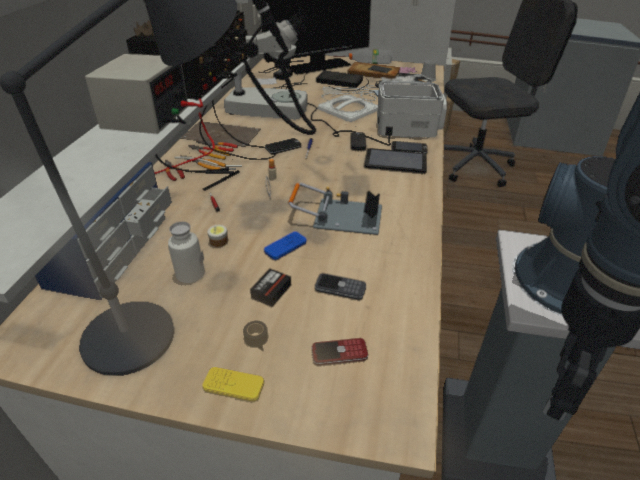

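The scene view shows the red phone at (252,228), the stand base around (395,330) and the orange bar at (453,275). In the side view the red phone is at (340,351), the stand at (345,215) and the bar at (296,193). I'll zoom in on the stand.

```bash
python3 - <<'E'
from h import *
a=cv2.imread("pics/scene0.png")[250:375,325:485];b=cv2.imread("pics/side0.png")[175:245,280:392]
a=cv2.resize(a,None,fx=4,fy=4,interpolation=cv2.INTER_CUBIC)[:,:640]
cv2.imwrite("pics/zs.png",a)
for n in("scene","side"):
    c=r.camera(n);R,t=pose(c);h=cv2.cvtColor(c["color"],cv2.COLOR_BGR2HSV)
    for nm,lo,hi,box in(("red",(170,110,40),(180,255,255),None),("red0",(0,150,40),(4,255,255),None),("orange",(5,150,80),(15,255,255),None)):
        m=cv2.inRange(h,lo,hi);N,l,st,ce=cv2.connectedComponentsWithStats(m)
        for i in range(1,N):
            if st[i,4]>25: print(n,nm,st[i],ce[i])
E
```

```text
scene red0 [568  96   8  11  56] [571.4464 100.6964]
scene red0 [577  98   8  12  51] [580.7059 103.4706]
scene red0 [591 103   9  11  60] [594.9667 108.0833]
scene red0 [600 106  10  12  51] [604.6275 111.6863]
scene red0 [587 151  53  31 331] [609.3897 165.0665]
scene red0 [232 221  40  18 236] [246.0508 230.3686]
scene red0 [622 235   9  15  47] [625.6596 241.1915]
scene red0 [597 247  25   6 109] [608.945  249.4312]
scene red0 [505 250  29   9 133] [518.3083 254.3609]
scene red0 [630 251  10  20  62] [635.0968 259.7097]
scene red0 [600 254  20   7  84] [608.7976 257.0476]
scene orange [625 256   8   5  29] [628.6897 258.4138]
scene orange [434 262  39  27 238] [453.0294 275.5126]
scene orange [606 277  30  13 176] [619.3125 282.0909]
scene orange [614 286  26  12 157] [627.8599 292.1401]
scene orange [552 295  11  13  97] [558.0928 301.0412]
side red0 [180  98  23   9  76] [190.2895 103.2368]
side red0 [202 122  13  31  72] [208.4444 139.4861]
side red0 [224 143  13   5  37] [230.     144.7027]
side red0 [178 170   6   8  28] [180.6786 173.2143]
side red0 [167 172   9   8  28] [170.6429 175.8929]
side red0 [212 197   5  10  29] [213.931  201.9655]
side red0 [355 347  12  11  46] [362.5435 352.6739]
side orange [383  68  15   8  42] [392.3333  72.2143]
side orange [269 159   5   9  30] [271.3 163.2]
side orange [289 183  11  19  76] [293.8947 192.4079]
```

View pics/zs.png

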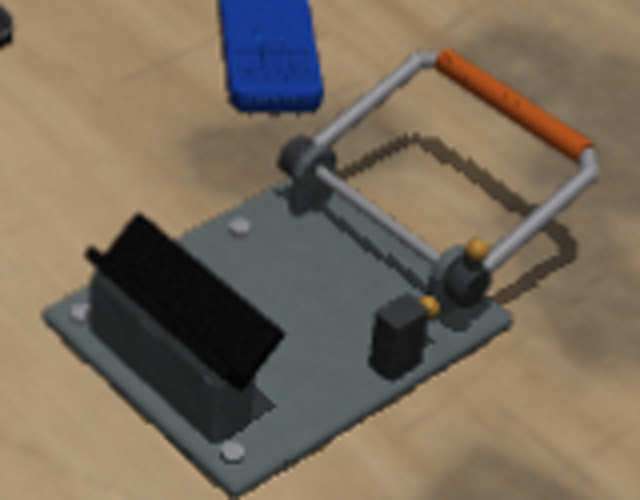

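The zoomed view shows the plate top corners (crop) at left (46,312), front (235,487) and right (510,316). The bar ends are at (440,60) and (590,148). The plunger block is at (398,335), on the -y side.

```bash
cat > m.py <<'E'
from h import *
from scipy.optimize import least_squares
sc=r.camera("scene");Rs,ts=pose(sc);sd=r.camera("side");Rd,td=pose(sd)
f=lambda p:np.array(p)/4+[325,250]
P=onplane(sc,Rs,ts,f([(46,312),(235,487),(510,316)]),0.008)
M=np.array([[-20,65],[-20,-65],[145,-65]])/1e3
A=P[:,:2]-P[:,:2].mean(0);B=M-M.mean(0);H=B.T@A
th=np.arctan2(H[0,1]-H[1,0],H[0,0]+H[1,1]);c,s=np.cos(th),np.sin(th);R2=np.array([[c,-s],[s,c]])
o=P[:,:2].mean(0)-R2@M.mean(0)
print("corners",P[:,:2],"sides",np.linalg.norm(P[1]-P[0]),np.linalg.norm(P[2]-P[1]),"th",th,"o",o,"res",(M@R2.T+o-P[:,:2])*1e3)
def W(x,y,z): return np.r_[R2@[x,y]+o,z]
be=f([(440,58),(590,150)])
def res(a):
    X=[W(.123+.085*np.cos(a[0]),y,.03+.085*np.sin(a[0])) for y in(.044,-.044)]
    return (proj(sc,Rs,ts,X)-be).ravel()
q=least_squares(res,[.2]);print("angle",q.x,q.fun)
o1,d1=ray(sc,Rs,ts,[(453.5,275.8)]);o2,d2=ray(sd,Rd,td,[(294.3,192.5)])
A=np.c_[d1[0],-d2[0]];k=np.linalg.lstsq(A,o2-o1,rcond=None)[0]
p1=o1+k[0]*d1[0];p2=o2+k[1]*d2[0];print("bar tri",p1,p2,"pred",W(.123+.085*np.cos(q.x[0]),0,.03+.085*np.sin(q.x[0])),"stand-frame",R2.T@((p1+p2)[:2]/2-o))
# red phone
for n,cc,R,t,bx in(("scene",sc,Rs,ts,(225,210,280,248)),("side",sd,Rd,td,(305,330,375,370))):
    x0,y0,x1,y1=bx;im=cc["color"][y0:y1,x0:x1].astype(int)
    b=im[...,0];m=(im[...,2]<110)|(im[...,2]-im[...,1]>60)
    m=m.astype(np.uint8);N,l,st,ce=cv2.connectedComponentsWithStats(m);i=1+np.argmax(st[1:,4])
    ct=max(cv2.findContours((l==i).astype(np.uint8),0,1)[0],key=cv2.contourArea).reshape(-1,2)+[x0,y0]
    X=onplane(cc,R,t,ct,.009)[:,:2]*1e3
    rc=cv2.minAreaRect(X.astype(np.float32));print(n,st[i],rc,cv2.boxPoints(rc))
print("keys->screen side:",onplane(sd,Rd,td,[(360,350),(338,351)],.014))
S=r.get_state();print(S["time_s"])
E
python3 m.py
```

```text
corners [[ 0.4483 -0.0716]
 [ 0.4537 -0.1961]
 [ 0.6139 -0.1898]] sides 0.12454934117354786 0.1603157877985119 th 0.043887203902952795 o [ 0.4694 -0.1324] res [[-1.7789  3.2937]
 [-1.4339 -2.1471]
 [ 3.2128 -1.1465]]
angle [0.3252] [ 0.0683 -0.2859 -1.1703  0.4016]
bar tri [ 0.6739 -0.1245  0.0571] [ 0.6733 -0.1243  0.0566] pred [ 0.6727 -0.1235  0.0572] stand-frame [ 0.2043 -0.001 ]
scene [  6   5  42  28 629] ((474.5091552734375, 303.4241638183594), (112.43852996826172, 58.901695251464844), 19.479175567626953) [[411.6869 312.4422]
 [431.3285 256.9119]
 [537.3314 294.4061]
 [517.6898 349.9364]]
side [   7    9   56   27 1040] ((475.69970703125, 309.76348876953125), (99.59050750732422, 53.48272705078125), 18.885116577148438) [[419.9295 318.948 ]
 [437.2404 268.3443]
 [531.4698 300.5789]
 [514.1591 351.1826]]
keys->screen side: [[0.4388 0.3027 0.014 ]
 [0.4781 0.3131 0.014 ]]
0.3
```

Emit:
arm_command:
  deltas: [85, 0, 0, 0, 1, 85, 0, 0, 0, 1, 85, 0, 0, 0, 1, 85, 0, 0, 0, 1, 85, 0, 0, 0, 1, 85, 0, 0, 0, 1, 85, 0, 0, 0, 1, 85, 0, 0, 0, 1, 85, 0, 0, 0, 1, 85, 0, 0, 0, 0.74, 85, -1, 0.7, 0, 0, 85, -1, 0.7, 0, 0, 85, -1, 0.7, 0, 0, 85, -1, 0.7, 0, 0, 85, -1, 0.7, 0, 0, 85, -1, 0.7, 0, 0, 85, -1, 0.7, 0, 0, 85, -1, 0.7, 0, 0, 85, -1, 0.7, 0, 0, 85, -1, 0.7, 0, 0]
  grip_force: 20

```text
time_s: 2.3
tool_pos: [0.333, 0.2973, 0.3039]
ee_rot: [[-0.044, 0.999, 0.0], [0.999, 0.044, 0.0], [0.0, 0.0, -1.0]]
wrist_force: [0.3, 0.2, 0.7]
opening: 0.0847
finger_force: 0.0
```

Emit:
arm_command:
  deltas: [85, -1, 0.7, 0, 0, 85, -1, 0.7, 0, 0, 85, -1, 0.7, 0, 0, 85, -1, 0.7, 0, 0, 85, -1, 0.7, 0, 0, 85, -1, 0.7, 0, 0, 85, -1, 0.7, 0, 0, 85, -1, 0.7, 0, 0, 85, -1, 0.7, 0, 0, 85, -1, 0.7, 0, 0, 85, -1, 0.7, 0, 0, 85, -1, 0.7, 0, 0, 85, -1, 0.7, 0, 0, 85, -1, 0.7, 0, 0, 85, -1, 0.7, 0, 0, 85, -1, 0, 0, 0, 85, -1, 0, 0, 0, 85, 0, 0, 0, 0, 85, 0, 0, 0, 0]

```text
time_s: 4.2
tool_pos: [0.5573, -0.0324, 0.3038]
ee_rot: [[-0.043, 0.999, -0.0], [0.999, 0.043, 0.0], [0.0, -0.0, -1.0]]
wrist_force: [0.5, 0.0, -0.4]
opening: 0.085
finger_force: 0.0
```

```bash
python3 - <<'E'
from h import *
s=r.get_state();c=r.camera("wrist");cv2.imwrite("pics/w1.png",c["color"]);print(s["time_s"],s["joints"],s["tool_pos"],s["ee_rot"]);print(c["hand_eye"],c["fx"])
np.savez("w1.npz",p=s["tool_pos"],R=s["ee_rot"])
E
```

```text
4.2 [-0.0582  0.2958  0.0661  1.3415  0.0002  1.4695] [ 0.5573 -0.0324  0.3038] [[-0.0431  0.9991 -0.0003]
 [ 0.9991  0.0431  0.0002]
 [ 0.0002 -0.0003 -1.    ]]
[[ 0.0003 -0.9605 -0.2782  0.0713]
 [ 1.      0.0003 -0.0001  0.0005]
 [ 0.0002 -0.2782  0.9605 -0.0699]
 [ 0.      0.      0.      1.    ]] 361.8617849667076
```

View pics/w1.png

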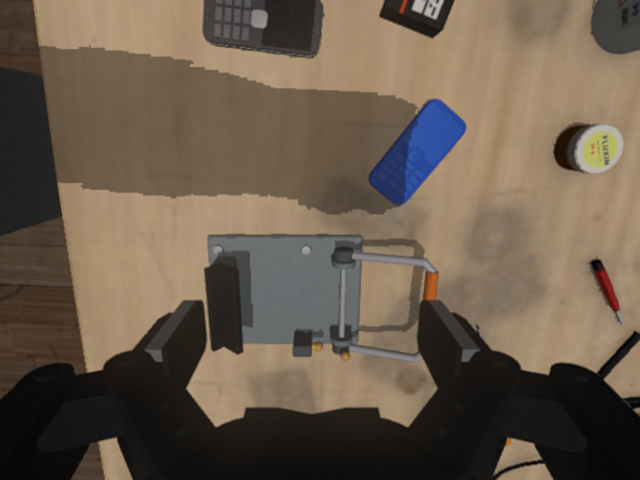

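The wrist view shows the stand well: plate top-left corner at (208,235), top-right (361,234), and the bar at (431,285). I'll refine the stand pose from these.

```bash
python3 - <<'E'
from h import *
d=np.load("w1.npz");s=dict(tool_pos=d["p"],ee_rot=d["R"]);c=r.camera("wrist");R,t=pose(c,s)
g=c["color"].astype(int)
# plate mask: greyish-blue vs wood (wood has R>>B)
m=((g[...,2]-g[...,0]<12)&(g.mean(2)>60)).astype(np.uint8);m[:,:200]=0;m[:,366:]=0;m[:228]=0;m[356:]=0
m[250:356,330:366]=0
N,l,st,ce=cv2.connectedComponentsWithStats(m);i=1+np.argmax(st[1:,4]);print(st[i])
ys,xs=np.where(l==i)
top=[(x,ys[xs==x].min()) for x in range(218,352,3) if (xs==x).any()]
X=onplane(c,R,t,top,.008);k=np.polyfit(X[:,0],X[:,1],1);print("top edge ang",np.arctan(k[0]),"std",np.std(X[:,1]-np.polyval(k,X[:,0])))
left=[(xs[ys==y].min(),y) for y in range(240,262,2) if (ys==y).any()]
Y=onplane(c,R,t,left,.008);print("left x",Y[:,0].mean(),Y[:,1].mean(),np.ptp(Y[:,0]))
P=onplane(c,R,t,[(208,235),(362,234)],.008);print(P)
h=cv2.cvtColor(c["color"],cv2.COLOR_BGR2HSV);mo=cv2.inRange(h[265:305,420:445],(5,150,80),(15,255,255));yy,xx=np.where(mo>0)
print("bar col",xx.mean()+420,yy.min()+265)
o1,dd=ray(c,R,t,[(xx.mean()+420,yy.min()+265)]);print(o1+dd[0]*((.057-o1[2])/dd[0,2]))
# seat upper edge z .060 / lip corner top
E
```

```text
[  208   235   155   109 10568]
top edge ang 0.04321920429641392 std 0.00022338594358417956
left x 0.45049661316887185 -0.08165011450167511 0.001574554653424265
[[ 0.4503 -0.0651  0.008 ]
 [ 0.6116 -0.057   0.008 ]]
bar col 430.3205128205128 273
[ 0.6712 -0.0791  0.057 ]
```

Emit:
arm_command:
  deltas: [85, -0.4, 0.465, 0.45, 0, 85, -0.4, 0.465, 0.45, 0, 85, -0.4, 0.465, 0.45, 0, 85, -0.4, 0.465, 0.45, 0, 85, -0.4, 0.465, 0.45, 0, 85, -0.4, 0.465, 0.45, 0, 60, -0.4, 0.465, 0.45, 0, 60, -0.4, 0.465, 0.45, 0, 60, -0.4, 0.465, 0.45, 0, 60, -0.4, 0.465, 0.45, 0, 60, -0.4, 0.465, 0.45, 0, 60, -0.4, 0.465, 0.45, 0, 60, 0, 0, 0, 0]

```text
time_s: 5.6
tool_pos: [0.6737, -0.1243, 0.1939]
ee_rot: [[-0.043, 0.999, -0.002], [0.999, 0.043, 0.0], [0.0, -0.002, -1.0]]
wrist_force: [0.9, 0.4, 0.8]
opening: 0.0604
finger_force: 0.0
```

```bash
python3 - <<'E'
from h import *
s=r.get_state();c=r.camera("wrist");R,t=pose(c,s);print(s["tool_pos"],s["time_s"])
h=cv2.cvtColor(c["color"],cv2.COLOR_BGR2HSV);m=cv2.inRange(h,(5,150,80),(15,255,255))
N,l,st,ce=cv2.connectedComponentsWithStats(m)
for i in range(1,N):
    if st[i,4]>60: print(st[i],ce[i],onplane(c,R,t,[ce[i],(ce[i][0],st[i,1]),(ce[i][0],st[i,1]+st[i,3])],.057))
E
```

```text
[ 0.6737 -0.1243  0.1939] 5.6
[ 304  182   20  141 2559] [312.8847 250.619 ] [[ 0.6745 -0.1188  0.057 ]
 [ 0.6727 -0.0779  0.057 ]
 [ 0.6767 -0.1672  0.057 ]]
[448 436  11  28 156] [453.2372 452.7949] [[ 0.7833 -0.2683  0.057 ]
 [ 0.7808 -0.2531  0.057 ]
 [ 0.785  -0.2788  0.057 ]]
```

Emit:
arm_command:
  deltas: [60, 0, 0, 0.83, 0, 60, 0, 0, 0.83, 0, 60, 0, 0, 0.83, 0, 60, 0, 0, 0.83, 0, 60, 0, 0, 0.83, 0, 60, 0, 0, 0, 0, 5, 0, 0, 0, 0, 5, 0, 0, 0, 0, 5, 0, 0, 0, 0, 5, 0, 0, 0, 0, 5, 0, 0, 0, 0, 5, 0, 0, 0, 0, 5, 0, 0, 0, 0, 5, 0, 0, 0, 0]

```text
time_s: 7.05
tool_pos: [0.6741, -0.1233, 0.1136]
ee_rot: [[-0.044, 0.999, 0.003], [0.999, 0.044, -0.0], [-0.0, 0.002, -1.0]]
wrist_force: [5.6, 0.9, 2.0]
opening: 0.011
finger_force: 21.8
```

Emit:
arm_command:
  deltas: [5, 0, -0.156, -0.395, 0, 5, 0, -0.194, -0.378, 0, 5, 0, -0.231, -0.357, 0, 5, 0, -0.266, -0.331, 0, 5, 0, -0.297, -0.303, 0, 5, 0, -0.326, -0.272, 0, 5, 0, -0.351, -0.238, 0, 5, 0, -0.374, -0.203, 0, 5, 0, -0.393, -0.164, 0, 5, 0, -0.406, -0.124, 0, 5, 0, -0.417, -0.083, 0, 5, 0, -0.423, -0.041, 0, 5, 0, -0.425, 0.002, 0, 5, 0, 0, 0, 0]

```text
time_s: 8.45
tool_pos: [0.5875, -0.1269, 0.1721]
ee_rot: [[-0.044, 0.999, 0.001], [0.999, 0.044, -0.0], [-0.0, 0.001, -1.0]]
wrist_force: [-0.7, 2.5, 11.9]
opening: 0.011
finger_force: 23.1
```

```bash
python3 - <<'E'
from h import *
c=r.camera("scene");cv2.imwrite("pics/s2.png",cv2.resize(c["color"][215:375,325:485],None,fx=3,fy=3,interpolation=cv2.INTER_CUBIC))
E
```

```text
(no output)
```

View pics/s2.png

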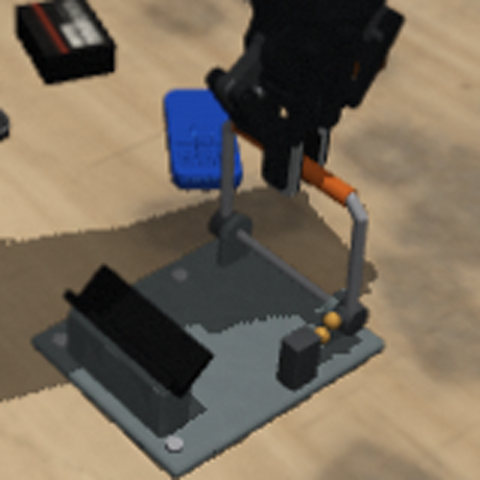

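The brace is upright with the bar at (325,180) still in the fingers. I'll carry on past the plunger to the stop.

Emit:
arm_command:
  deltas: [5, 0, -0.422, 0.044, 0, 5, 0, -0.416, 0.086, 0, 5, 0, -0.405, 0.128, 0, 5, 0, -0.391, 0.167, 0, 5, 0, -0.371, 0.205, 0, 5, 0, -0.349, 0.241, 0, 5, 0, -0.324, 0.275, 0, 5, 0, -0.15, 0.14, 0, 5, 0, 0, 0, 0, 5, 0, 0, 0, 0]

```text
time_s: 9.5
tool_pos: [0.5343, -0.1295, 0.1473]
ee_rot: [[-0.045, 0.999, 0.008], [0.999, 0.045, -0.0], [-0.0, 0.008, -1.0]]
wrist_force: [5.8, 3.1, 18.3]
opening: 0.0113
finger_force: 24.5
```

Emit:
arm_command:
  deltas: [40, 0, 0, 0, 0, 40, 0, 0, 0, 0, 40, 0, 0, 0, 0, 40, 0, 0, 0, 0, 40, 0, 0, -0.6, 0, 40, 0, 0, -0.8, 0, 40, 0, 0, -1, 0, 40, 0, 0, -1, 0, 40, 0, 0, -1, 0, 40, 0, 0, -1, 0, 70, 0, 0, -1, 0, 70, 0, 0, -1, 0, 70, 0, 0, 0, 0]

```text
time_s: 10.8
tool_pos: [0.5323, -0.1298, 0.2963]
ee_rot: [[-0.044, 0.999, 0.004], [0.999, 0.044, -0.001], [-0.001, 0.004, -1.0]]
wrist_force: [0.9, 0.5, 0.4]
opening: 0.0699
finger_force: 0.0
```

```bash
python3 - <<'E'
from h import *
s=r.get_state();c=r.camera("wrist");R,t=pose(c,s);print(s["tool_pos"],s["time_s"])
w=c["color"].copy()
h=cv2.cvtColor(c["color"],cv2.COLOR_BGR2HSV);m=cv2.inRange(h,(5,150,80),(15,255,255))
N,l,st,ce=cv2.connectedComponentsWithStats(m)
for i in range(1,N):
    if st[i,4]>60: print(st[i],ce[i],onplane(c,R,t,[ce[i],(ce[i][0],st[i,1]),(ce[i][0],st[i,1]+st[i,3])],.095))
c=r.camera("scene");k=cv2.resize(c["color"][255:375,325:465],(560,480),interpolation=cv2.INTER_CUBIC)
cv2.imwrite("pics/b3.png",np.hstack([cv2.resize(w,(400,300)),cv2.resize(k,(350,300))]))
hs=cv2.cvtColor(c["color"],cv2.COLOR_BGR2HSV);m=cv2.inRange(hs,(5,150,80),(15,255,255));m[:,480:]=0
ys,xs=np.where(m>0);print("scene bar",xs.mean(),ys.mean(),len(xs))
R,t=pose(c);p=np.array([.4711,-.1315,0]);ct,sn=np.cos(.0435),np.sin(.0435)
for a in(2.0,2.15,2.325):
    x=.123+.085*np.cos(a);print(a,proj(c,R,t,p+[ct*x,sn*x,.03+.085*np.sin(a)]))
E
```

```text
[ 0.5323 -0.1298  0.2963] 10.8
[ 307  171   15  111 1493] [313.9906 226.1775] [[ 0.5353 -0.1252  0.095 ]
 [ 0.5334 -0.0833  0.095 ]
 [ 0.5375 -0.1716  0.095 ]]
scene bar 396.57092198581563 287.27659574468083 282
2.0 [[409.7274 277.903 ]]
2.15 [[404.5894 283.3347]]
2.325 [[399.0684 290.31  ]]
```

View pics/b3.png

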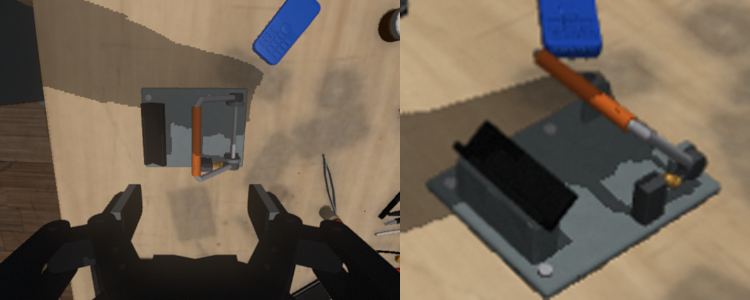

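The brace is home: the bar lies at stand x of about 64 mm, against 65 expected. Next, the red phone.

Emit:
arm_command:
  deltas: [70, 1, -0.086, 0, 0, 70, 1, -0.086, 0, 0, 70, 1, -0.086, 0, 0, 70, 1, -0.086, 0, 0, 70, 1, -0.086, 0, 0, 70, 1, -0.086, 0, 0, 70, 1, -0.086, 0, 0, 70, 1, -0.086, 0, 0, 70, 1, -0.086, 0, 0, 70, 1, -0.086, 0, 0, 70, 1, -0.086, 0, 0, 70, 1, -0.086, 0, 0, 70, 1, -0.086, 0, 0, 70, 1, -0.086, 0, 0, 70, 1, -0.086, 0, 0, 70, 1, -0.086, 0, 0, 70, 1, -0.086, 0, 0, 70, 1, -0.086, 0, 0, 70, 1, -0.086, 0, 0, 70, 1, -0.086, 0, 0]

```text
time_s: 12.9
tool_pos: [0.4788, 0.2691, 0.2919]
ee_rot: [[-0.044, 0.999, -0.002], [0.999, 0.044, -0.001], [-0.001, -0.002, -1.0]]
wrist_force: [0.3, -0.1, 0.8]
opening: 0.07
finger_force: 0.0
```

Emit:
arm_command:
  deltas: [70, 1, -0.086, 0, 0, 70, 1, -0.086, 0, 0, 70, 0, 0, 0, -1, 70, 0, 0, 0, -1, 70, 0, 0, 0, -1, 70, 0, 0, 0, -1, 70, 0, 0, 0, -1, 70, 0, 0, 0, -1, 70, 0, 0, 0, -1, 70, 0, 0, 0, -1, 70, 0, 0, 0, -1, 70, 0, 0, 0, -1, 70, 0, 0, 0, -1, 70, 0, 0, 0, -1, 70, 0, 0, 0, -1, 70, 0, 0, 0, -1, 70, 0, 0, 0, -1, 70, 0, 0, 0, -0.5, 70, 0, 0, 0, 0, 70, 0, 0, 0, 0]

```text
time_s: 14.9
tool_pos: [0.474, 0.3082, 0.2923]
ee_rot: [[-0.946, -0.325, -0.001], [-0.325, 0.946, -0.001], [0.001, -0.0, -1.0]]
wrist_force: [0.8, -0.5, 0.4]
opening: 0.0699
finger_force: 0.0
```

```bash
cat > ph.py <<'E'
from h import *
import sys
s=r.get_state();c=r.camera("wrist");R,t=pose(c,s);print(s["tool_pos"],s["time_s"],s["joints"]);print(s["ee_rot"])
im=c["color"];g=im.astype(int)
h=cv2.cvtColor(im,cv2.COLOR_BGR2HSV)
red=cv2.inRange(h,(0,150,40),(6,255,255))|cv2.inRange(h,(165,110,30),(180,255,255))
N,l,st,ce=cv2.connectedComponentsWithStats(cv2.morphologyEx(red,cv2.MORPH_CLOSE,np.ones((9,9))))
i=1+np.argmax(st[1:,4]);ct=max(cv2.findContours((l==i).astype(np.uint8),0,1)[0],key=cv2.contourArea).reshape(-1,2)
X=onplane(c,R,t,ct,.012)[:,:2]*1e3
rc=cv2.minAreaRect(X.astype(np.float32));print(st[i],rc);b=cv2.boxPoints(rc);print(b)
cv2.imwrite("pics/%s.png"%sys.argv[1],im)
E
python3 ph.py w4
```

```text
[0.474  0.3082 0.2923] 14.9 [ 0.5765  0.3125  0.0606  1.3203 -0.0001  0.2451]
[[-0.9456 -0.3254 -0.0011]
 [-0.3254  0.9456 -0.0008]
 [ 0.0013 -0.0004 -1.    ]]
[290 163  44  75 809] ((453.28753662109375, 316.56903076171875), (81.07672882080078, 34.95420837402344), 50.56645965576172)
[[414.0396 296.3599]
 [441.0369 274.1576]
 [492.5355 336.7781]
 [465.5381 358.9805]]
```

View pics/w4.png

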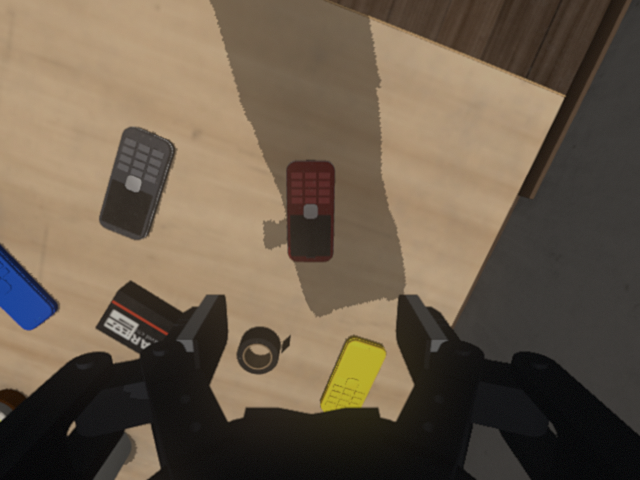

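The red phone is in the wrist view at columns 287–335, rows 160–262, keypad towards the top of the picture (away from the tape).

```bash
cat >> ph.py <<'E'
hh=h[...,0].astype(int);wood=(hh>=9)&(hh<=22)&(h[...,1]>60)
m=(~wood).astype(np.uint8);m[:140]=0;m[285:]=0;m[:,:275]=0;m[:,350:]=0
m=cv2.morphologyEx(m,cv2.MORPH_OPEN,np.ones((3,3)));m=cv2.morphologyEx(m,cv2.MORPH_CLOSE,np.ones((7,7)))
N,l,st,ce=cv2.connectedComponentsWithStats(m);i=1+np.argmax(st[1:,4])
ct=max(cv2.findContours((l==i).astype(np.uint8),0,1)[0],key=cv2.contourArea).reshape(-1,2)
X=onplane(c,R,t,ct,.010)[:,:2]*1e3
rc=cv2.minAreaRect(X.astype(np.float32));print(st[i],rc);print(cv2.boxPoints(rc))
E
python3 ph.py w5
```

```text
[0.4741 0.3082 0.2924] 14.95 [ 0.5765  0.3123  0.0608  1.3203 -0.      0.245 ]
[[-0.9455 -0.3255 -0.0008]
 [-0.3255  0.9455 -0.0006]
 [ 0.001  -0.0003 -1.    ]]
[292 162  42  69 850] ((450.54388427734375, 314.46136474609375), (75.88117218017578, 33.22272491455078), 50.315406799316406)
[[413.5329 295.8707]
 [439.1001 274.656 ]
 [487.5549 333.052 ]
 [461.9876 354.2667]]
[ 287  161   48   94 2693] ((473.14971923828125, 307.13690185546875), (93.22630310058594, 46.035823822021484), 18.51778221130371)
[[421.6395 314.1588]
 [436.2604 270.5064]
 [524.6599 300.115 ]
 [510.039  343.7674]]
```

Emit:
arm_command:
  deltas: [60, -0.15, 0, 0.91, 0, 60, 0, 0, 0.91, 0, 60, 0, 0, 0.91, 0, 60, 0, 0, 0.91, 0, 60, 0, 0, 0.91, 0, 60, 0, 0, 0.91, 0, 60, 0, 0, 0.91, 0, 60, 0, 0, 0.91, 0, 60, 0, 0, 0.91, 0, 60, 0, 0, 0.91, 0, 60, 0, 0, 0.91, 0, 60, 0, 0, 0.91, 0, 60, 0, 0, 0, 0, 60, 0, 0, 0, 0]

```text
time_s: 16.4
tool_pos: [0.477, 0.3093, 0.0746]
ee_rot: [[-0.945, -0.327, -0.001], [-0.327, 0.945, -0.0], [0.001, -0.0, -1.0]]
wrist_force: [-0.0, 0.5, -0.1]
opening: 0.06
finger_force: 0.0
```

```bash
python3 - <<'E'
from h import *
s=r.get_state();print(s["tool_pos"],s["wrist_force"])
a=r.camera("wrist")["color"];c=r.camera("side");b=c["color"][310:390,300:420]
cv2.imwrite("pics/g6.png",np.hstack([cv2.resize(a,(400,300)),cv2.resize(b,(400,300))]))
E
```

```text
[0.477  0.3093 0.0746] [-0.0316  0.5134 -0.1088]
```

View pics/g6.png

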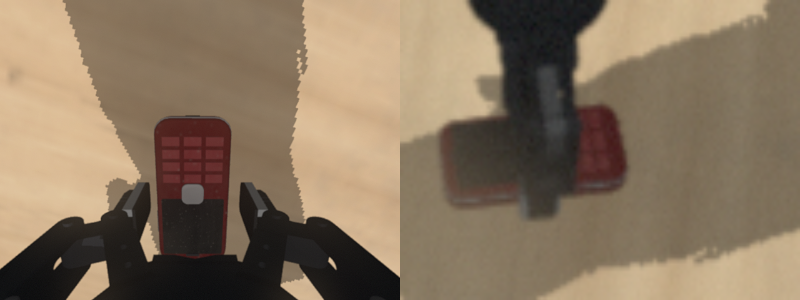

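The fingers straddle the red phone about its middle, with no contact yet. I'll go 2 mm lower and close.

Emit:
arm_command:
  deltas: [60, 0, 0, 0.1, 0, 40, 0, 0, 0, 0, 40, 0, 0, 0, 0, 40, 0, 0, 0, 0, 40, 0, 0, 0, 0, 40, 0, 0, 0, 0]

```text
time_s: 17.1
tool_pos: [0.4774, 0.3095, 0.0731]
ee_rot: [[-0.945, -0.327, 0.001], [-0.327, 0.945, 0.0], [-0.001, 0.0, -1.0]]
wrist_force: [-0.1, -0.1, 5.8]
opening: 0.0468
finger_force: 21.2
```

Emit:
arm_command:
  deltas: [40, 0, 0, -0.3, 0, 40, 0, 0, -0.7, 0, 40, 0, 0, -1, 0, 40, 0, 0, -1, 0, 40, 0, 0, -1, 0, 40, 0, 0, -1, 0, 40, 0, 0, -1, 0, 40, 0, 0, -1, 0, 40, 0, 0, 0, 0]

```text
time_s: 18.0
tool_pos: [0.478, 0.3099, 0.2152]
ee_rot: [[-0.945, -0.327, 0.003], [-0.327, 0.945, 0.002], [-0.004, 0.001, -1.0]]
wrist_force: [0.1, -0.5, -0.2]
opening: 0.0472
finger_force: 20.9
```

```bash
python3 - <<'E'
from h import *
s=r.get_state();c=r.camera("wrist");R,t=pose(c,s);print(s["tool_pos"],s["wrist_force"])
a=c["color"];d=r.camera("side");Rd,td=pose(d);u=proj(d,Rd,td,s["tool_pos"]-[0,0,.06])[0].astype(int);print(u)
b=d["color"][u[1]-45:u[1]+45,u[0]-60:u[0]+60]
cv2.imwrite("pics/g7.png",np.hstack([cv2.resize(a,(400,300)),cv2.resize(b,(400,300))]))
E
```

```text
[0.478  0.3099 0.2152] [ 0.0658 -0.4732 -0.2291]
[340 295]
```

View pics/g7.png

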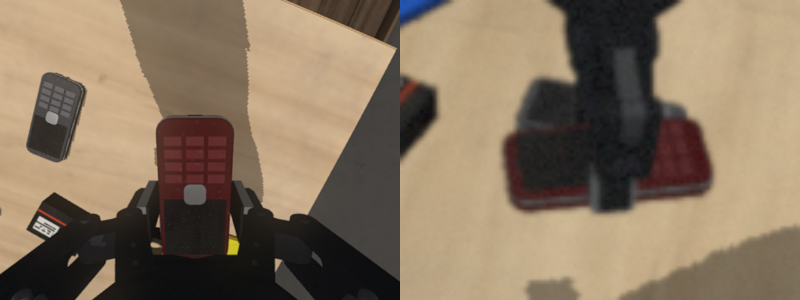

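The phone is held level across its middle, keypad towards the robot (foot edge at about row 186 full scale). Now I'll measure where the phone lies in the grip and where the stand target is.

```bash
cat > tg.py <<'E'
from h import *
s=r.get_state();c=r.camera("wrist");R,t=pose(c,s)
h=cv2.cvtColor(c["color"],cv2.COLOR_BGR2HSV)
m=cv2.inRange(h,(0,120,30),(7,255,255))|cv2.inRange(h,(165,110,30),(180,255,255))
m[:,:240]=0;m[:,400:]=0
ys,xs=np.where(m>0);col=xs[(ys<ys.min()+80)];print("rows",ys.min(),"cols",col.min(),col.max())
T=np.array(s["tool_pos"]);E=np.array(s["ee_rot"])
for dz in(.060,.066):
    P=onplane(c,R,t,[((col.min()+col.max())/2,ys.min()),(col.min(),ys.min()+50),(col.max(),ys.min()+50)],T[2]-dz);print(dz,(P-T)@E)
# edge angle in tool frame
L=[(xs[ys==y].min(),y) for y in range(ys.min()+15,ys.min()+75,3)];Rr=[(xs[ys==y].max(),y) for y in range(ys.min()+15,ys.min()+75,3)]
for q in(L,Rr):
    X=(onplane(c,R,t,q,T[2]-.060)-T)@E;print("edge slope",np.polyfit(X[:,0],X[:,1],1)[0])
o=np.array([.4708,-.1308]);ct,sn=np.cos(.0435),np.sin(.0435)
g=o+.036*np.array([ct,sn]);print("target",g,"move in tool after spin (tool x=-stand x, y=stand -y?)")
d=g-T[:2];tx=-np.array([ct,sn]);ty=np.array([-sn,ct]);print("spin now yaw",np.arctan2(-E[1,0],-E[0,0]),"dx,dy units",d@tx/.02,d@ty/.02,"y axis now",E[:,1])
E
python3 tg.py
```

```text
rows 189 cols 251 373
0.06 [[ 0.0517  0.0007  0.06  ]
 [ 0.0331 -0.022   0.06  ]
 [ 0.0331  0.0235  0.06  ]]
0.066 [[ 0.0509  0.0007  0.066 ]
 [ 0.0314 -0.0231  0.066 ]
 [ 0.0314  0.0246  0.066 ]]
edge slope 0.013071292042948355
edge slope -0.020593851846509165
target [ 0.5068 -0.1292] move in tool after spin (tool x=-stand x, y=stand -y?)
spin now yaw 0.33336382807022696 dx,dy units -0.5305866232466684 -21.97174897606108 y axis now [-0.3272  0.9449  0.    ]
```

Emit:
arm_command:
  deltas: [40, 0, 0, 0, 0.8, 40, 0, 0, 0, 0.8, 40, 0, 0, 0, 0.8, 40, 0, -0.6, 0, 0, 40, 0, -1, 0, 0, 40, 0, -1, 0, 0, 40, 0, -1, 0, 0, 40, 0, -1, 0, 0, 40, 0, -1, 0, 0, 40, 0, -1, 0, 0, 40, 0, -1, 0, 0, 40, 0, -1, 0, 0, 40, 0, -1, 0, 0, 40, 0, -1, 0, 0, 40, 0, -1, 0, 0, 40, 0, -1, 0, 0, 40, 0, -1, 0, 0, 40, 0, -1, 0, 0, 40, 0, -1, 0, 0, 40, 0, -1, 0, 0]

```text
time_s: 20.15
tool_pos: [0.4912, -0.0237, 0.2118]
ee_rot: [[-0.999, -0.048, -0.001], [-0.048, 0.999, -0.0], [0.001, -0.0, -1.0]]
wrist_force: [-0.9, 0.7, -0.5]
opening: 0.047
finger_force: 20.9
```

Emit:
arm_command:
  deltas: [40, 0, -1, 0, 0, 40, 0, -1, 0, 0, 40, 0, -1, 0, 0, 40, -0.25, -1, 0, 0, 40, -0.25, -0.9, 0, 0, 40, 0, -0.5, 0, 0, 40, 0, 0, 0, 0, 40, 0, 0, 0, 0]

```text
time_s: 20.95
tool_pos: [0.5064, -0.1296, 0.2122]
ee_rot: [[-0.999, -0.046, -0.001], [-0.046, 0.999, 0.0], [0.001, 0.0, -1.0]]
wrist_force: [0.3, 0.5, -0.6]
opening: 0.0468
finger_force: 20.9
```

```bash
python3 tg.py; python3 - <<'E'
from h import *
s=r.get_state();print(s["tool_pos"],s["time_s"])
c=r.camera("wrist");R,t=pose(c,s);g=c["color"].astype(int)
# visible seat: dark pixels ahead of phone foot (rows above 189)
m=((g.max(2)<35)).astype(np.uint8);m[250:]=0
N,l,st,ce=cv2.connectedComponentsWithStats(m)
for i in range(1,N):
    if st[i,4]>150: print("dark",st[i],ce[i],onplane(c,R,t,[(st[i,0],ce[i][1]),(st[i,0]+st[i,2],ce[i][1])],.05))
m=((g[...,2]-g[...,0]<12)&(g.mean(2)>45)).astype(np.uint8);m[200:]=0
N,l,st,ce=cv2.connectedComponentsWithStats(m)
for i in range(1,N):
    if st[i,4]>300: print("plate",st[i],onplane(c,R,t,[(st[i,0],st[i,1]),(st[i,0]+st[i,2],st[i,1])],.008))
c=r.camera("scene");h=cv2.cvtColor(c["color"],cv2.COLOR_BGR2HSV);m=cv2.inRange(h,(5,150,80),(15,255,255));m[:,480:]=0
ys,xs=np.where(m>0);print("scene bar",xs.mean(),ys.mean(),len(xs))
E
```

```text
rows 189 cols 250 373
0.06 [[ 0.0519  0.0007  0.0601]
 [ 0.0333 -0.0222  0.06  ]
 [ 0.0333  0.0237  0.06  ]]
0.066 [[ 0.0511  0.0007  0.0661]
 [ 0.0316 -0.0233  0.066 ]
 [ 0.0316  0.0248  0.066 ]]
edge slope 0.01567554613833735
edge slope -0.013887086130009465
target [ 0.5068 -0.1292] move in tool after spin (tool x=-stand x, y=stand -y?)
spin now yaw 0.045872708351389985 dx,dy units -0.0214653248084302 0.016464805715647724 y axis now [-0.0459  0.9989  0.0004]
[ 0.5065 -0.1293  0.2123] 21.0
dark [605 177  35  73 363] [619.7603 213.5262] [[0.4754 0.0653 0.05  ]
 [0.4742 0.0895 0.05  ]]
plate [ 227  157  172   43 3628] [[ 0.4537 -0.1937  0.008 ]
 [ 0.4477 -0.0663  0.008 ]]
scene bar 400.82296650717706 289.9138755980861 209
```

Emit:
arm_command:
  deltas: [40, 0, 0, 0.5, 0, 40, 0, 0, 0.6, 0, 40, 0, 0, 0.5, 0, 40, 0, 0, 0.25, 0, 40, 0, 0, 0.15, 0, 40, 0, 0, 0.15, 0, 40, 0, 0, 0.15, 0, 40, 0, 0, 0.15, 0, 40, 0, 0, 0, 0]

```text
time_s: 22.0
tool_pos: [0.5066, -0.1298, 0.1638]
ee_rot: [[-0.999, -0.045, -0.0], [-0.045, 0.999, -0.0], [0.0, -0.0, -1.0]]
wrist_force: [-2.9, 0.9, 4.5]
opening: 0.0472
finger_force: 23.0
```

```bash
cat > sl.py <<'E'
from h import *
s=r.get_state();T=np.array(s["tool_pos"]);print(T,s["wrist_force"],s["time_s"])
o=np.array([.4708,-.1303]);ct,sn=np.cos(.0435),np.sin(.0435)
R2=np.array([[ct,-sn],[sn,ct]])
print("grip in stand mm",R2.T@(T[:2]-o)*1e3,(T[2]-.066)*1e3)
# phone keypad foot in the scene/side pictures: red extents against predicted corners for tilt a
for n in("scene","side"):
    c=r.camera(n);R,t=pose(c);h=cv2.cvtColor(c["color"],cv2.COLOR_BGR2HSV)
    m=cv2.inRange(h,(0,120,30),(6,255,255))|cv2.inRange(h,(165,110,30),(180,255,255))
    C=np.r_[T[:2],T[2]-.066];u=proj(c,R,t,C)[0].astype(int)
    M=np.zeros_like(m);M[u[1]-45:u[1]+45,u[0]-45:u[0]+45]=m[u[1]-45:u[1]+45,u[0]-45:u[0]+45]
    ys,xs=np.where(M>0);print(n,"red x",xs.min(),xs.max(),"y",ys.min(),ys.max(),len(xs))
    for a in(0,.3,.5,.7):
        X=[np.r_[R2@[x*np.cos(a)-z*np.sin(a),y],x*np.sin(a)+z*np.cos(a)]+C for x in(-.0505,.0505) for y in(-.023,.023) for z in(-.006,.006)]
        p=proj(c,R,t,X);print("  tilt",a,"x",p[:,0].min().round(1),p[:,0].max().round(1),"y",p[:,1].min().round(1),p[:,1].max().round(1))
E
python3 sl.py
```

```text
[ 0.5066 -0.1298  0.1638] [-2.9238  0.8864  4.497 ] 22.0
grip in stand mm [35.8391 -1.0135] 97.83292752636925
scene red x 355 409 y 275 319 692
  tilt 0 x 353.1 418.6 y 273.1 317.9
  tilt 0.3 x 353.3 418.6 y 267.1 323.6
  tilt 0.5 x 354.5 417.9 y 264.0 326.3
  tilt 0.7 x 356.6 416.3 y 261.8 328.0
side red x 342 381 y 176 196 191
  tilt 0 x 338.5 381.6 y 176.4 194.3
  tilt 0.3 x 338.9 380.9 y 171.4 199.2
  tilt 0.5 x 340.1 379.5 y 168.5 202.0
  tilt 0.7 x 342.2 377.3 y 166.0 204.3
```

Emit:
arm_command:
  deltas: [40, 0, 0, 0.1, 0, 40, 0, 0, 0.1, 0, 40, 0, 0, 0.1, 0, 40, 0, 0, 0.1, 0, 40, 0, 0, 0, 0]

```text
time_s: 22.6
tool_pos: [0.5071, -0.1298, 0.156]
ee_rot: [[-0.999, -0.045, 0.001], [-0.045, 0.999, -0.0], [-0.001, -0.0, -1.0]]
wrist_force: [-3.9, 0.9, 5.5]
opening: 0.0469
finger_force: 25.4
```

```bash
python3 sl.py
```

```text
[ 0.5071 -0.1298  0.156 ] [-3.9424  0.8538  5.4567] 22.6
grip in stand mm [36.319  -1.0714] 90.00309565757811
scene red x 356 399 y 271 325 740
  tilt 0 x 353.3 418.4 y 276.6 321.5
  tilt 0.3 x 353.5 418.4 y 270.7 327.1
  tilt 0.5 x 354.7 417.7 y 267.7 329.7
  tilt 0.7 x 356.8 416.1 y 265.5 331.4
side red x 343 379 y 175 201 163
  tilt 0 x 338.2 381.2 y 179.1 197.0
  tilt 0.3 x 338.6 380.5 y 174.1 201.8
  tilt 0.5 x 339.9 379.0 y 171.2 204.6
  tilt 0.7 x 341.9 376.9 y 168.8 206.9
```

Emit:
arm_command:
  deltas: [40, 0, 0, 0.1, 0, 40, 0, 0, 0.1, 0, 40, 0, 0, 0.1, 0, 40, 0, 0, 0, 0]

```text
time_s: 23.1
tool_pos: [0.5076, -0.1298, 0.1503]
ee_rot: [[-0.999, -0.045, 0.002], [-0.045, 0.999, -0.0], [-0.002, -0.0, -1.0]]
wrist_force: [-2.1, 2.6, 7.1]
opening: 0.0467
finger_force: 27.5
```

```bash
python3 sl.py
```

```text
[ 0.5076 -0.1298  0.1503] [-2.1325  2.6096  7.0759] 23.1
grip in stand mm [36.8272 -1.0846] 84.34682208064834
scene red x 358 391 y 275 328 735
  tilt 0 x 353.5 418.3 y 279.0 323.9
  tilt 0.3 x 353.7 418.3 y 273.2 329.5
  tilt 0.5 x 354.9 417.6 y 270.2 332.1
  tilt 0.7 x 356.9 416.0 y 268.1 333.7
side red x 344 377 y 174 205 161
  tilt 0 x 338.0 380.8 y 181.0 198.9
  tilt 0.3 x 338.3 380.1 y 176.1 203.7
  tilt 0.5 x 339.6 378.7 y 173.2 206.5
  tilt 0.7 x 341.6 376.5 y 170.8 208.8
```

Emit:
arm_command:
  deltas: [40, 0.06, 0, 0.05, 0, 40, 0.05, 0, 0.04, 0, 40, 0, 0, 0, 0, 50, 0, 0, 0, 0, 54, 0, 0, 0, 0, 54, 0, 0, 0, 0, 54, 0, 0, 0, 0]

```text
time_s: 23.9
tool_pos: [0.5048, -0.1298, 0.1476]
ee_rot: [[-0.999, -0.045, -0.0], [-0.045, 0.999, -0.0], [0.0, -0.0, -1.0]]
wrist_force: [-0.1, -1.2, 0.2]
opening: 0.0541
finger_force: 0.0
```

```bash
python3 sl.py
```

```text
[ 0.5048 -0.1298  0.1476] [-0.1009 -1.1668  0.1717] 23.9
grip in stand mm [34.029  -1.0286] 81.57785058734454
scene red x 359 399 y 275 331 738
  tilt 0 x 352.1 416.9 y 280.9 326.0
  tilt 0.3 x 352.3 416.9 y 275.1 331.5
  tilt 0.5 x 353.5 416.2 y 272.1 334.1
  tilt 0.7 x 355.6 414.6 y 270.0 335.7
side red x 346 377 y 175 207 157
  tilt 0 x 339.1 381.8 y 182.1 200.0
  tilt 0.3 x 339.4 381.1 y 177.2 204.8
  tilt 0.5 x 340.7 379.7 y 174.3 207.6
  tilt 0.7 x 342.7 377.5 y 171.8 209.8
```

Emit:
arm_command:
  deltas: [62, 0, 0, 0, 0, 70, 0, 0, 0, 0, 70, 0, 0, 0, 0, 70, 0, 0, -0.3, 0, 70, 0, 0, -0.7, 0, 70, 0, 0, -1, 0, 70, 0, 0, -1, 0, 70, 0, 0, -1, 0, 70, 0, 0, -1, 0, 70, 0, 0, -1, 0, 70, 0, 0, -1, 0, 70, -0.5, 0, -1, 0, 70, -1, 0, -0.5, 0, 70, -1, 0, 0, 0, 70, -1, 0, 0, 0, 70, 0, 0, 0, 0]

```text
time_s: 25.6
tool_pos: [0.5765, -0.1265, 0.3176]
ee_rot: [[-0.999, -0.046, 0.001], [-0.046, 0.999, -0.0], [-0.001, -0.0, -1.0]]
wrist_force: [0.1, -1.1, -0.2]
opening: 0.07
finger_force: 0.0
```

```bash
cat > fin.py <<'E'
from h import *
s=r.get_state();print(s["tool_pos"],s["time_s"])
w=r.camera("wrist");R,t=pose(w,s)
h=cv2.cvtColor(w["color"],cv2.COLOR_BGR2HSV);m=cv2.inRange(h,(0,120,30),(4,255,255))|cv2.inRange(h,(165,110,30),(180,255,255))
N,l,st,ce=cv2.connectedComponentsWithStats(cv2.morphologyEx(m,cv2.MORPH_CLOSE,np.ones((7,7))));i=1+np.argmax(st[1:,4]);print("wrist red",st[i],ce[i])
# predicted seated phone corners
o=np.array([.4708,-.1303]);ct,sn=np.cos(.0435),np.sin(.0435);R2=np.array([[ct,-sn],[sn,ct]]);a=.7
def pts(): return [np.r_[R2@[.035+x*np.cos(a)-.007*np.sin(a),y]+o,.084+x*np.sin(a)+.007*np.cos(a)] for x,y in((-.0515,-.024),(-.0515,.024),(.0515,.024),(.0515,-.024))]
ims=[]
for c,(R,t),bx in((w,(R,t),None),(r.camera("scene"),None,(340,250,440,375)),(r.camera("side"),None,(300,150,400,250)))if True else():
    pass
ims=[]
for n in("wrist","scene","side"):
    c=w if n=="wrist" else r.camera(n);Rn,tn=pose(c,s) if n=="wrist" else pose(c)
    p=proj(c,Rn,tn,pts());u=p.mean(0);k=70 if n=="wrist" else 55
    k=130 if n=="wrist" else 52
    y0,x0=max(0,int(u[1])-k),max(0,int(u[0])-k);y1,x1=y0+2*k,x0+2*k
    im=c["color"][y0:y1,x0:x1];f=264/im.shape[0]
    im=cv2.resize(im,(264,264),interpolation=cv2.INTER_CUBIC)
    for q in p:cv2.circle(im,tuple(int(v) for v in ((q-[x0,y0])*264/(2*k))),2,(0,255,0),-1)
    ims.append(im)
cv2.imwrite("pics/fin.png",np.hstack(ims))
E
sed -i '/^ims=\[\]$/,/^    pass$/d' fin.py; sed -i 's/^for n in/ims=[]\nfor n in/' fin.py; python3 fin.py
```

```text
[ 0.5765 -0.1265  0.3176] 25.6
wrist red [ 281   84   61  108 3363] [311.3961 127.1867]
```

```bash
cat >> fin.py <<'E'
ims=[]
for n in("wrist","scene","side"):
    c=w if n=="wrist" else r.camera(n);Rn,tn=(R,t) if n=="wrist" else pose(c)
    p=proj(c,Rn,tn,pts());u=p.mean(0);k=120 if n=="wrist" else 52
    y0,x0=max(0,int(u[1])-k),max(0,int(u[0])-k)
    im=cv2.resize(c["color"][y0:y0+2*k,x0:x0+2*k],(264,264),interpolation=cv2.INTER_CUBIC)
    for q in p:cv2.circle(im,tuple(int(v) for v in (q-[x0,y0])*132/k),2,(0,255,0),-1)
    ims.append(im)
cv2.imwrite("pics/fin.png",np.hstack(ims))
E
tail -n 14 fin.py | head -5; python3 fin.py
```

```text
h=cv2.cvtColor(w["color"],cv2.COLOR_BGR2HSV);m=cv2.inRange(h,(0,120,30),(4,255,255))|cv2.inRange(h,(165,110,30),(180,255,255))
N,l,st,ce=cv2.connectedComponentsWithStats(cv2.morphologyEx(m,cv2.MORPH_CLOSE,np.ones((7,7))));i=1+np.argmax(st[1:,4]);print("wrist red",st[i],ce[i])
# predicted seated phone corners
o=np.array([.4708,-.1303]);ct,sn=np.cos(.0435),np.sin(.0435);R2=np.array([[ct,-sn],[sn,ct]]);a=.7
def pts(): return [np.r_[R2@[.035+x*np.cos(a)-.007*np.sin(a),y]+o,.084+x*np.sin(a)+.007*np.cos(a)] for x,y in((-.0515,-.024),(-.0515,.024),(.0515,.024),(.0515,-.024))]
[ 0.5752 -0.1266  0.3175] 25.65
wrist red [ 281   86   61  108 3367] [311.3612 129.2055]
```

View pics/fin.png

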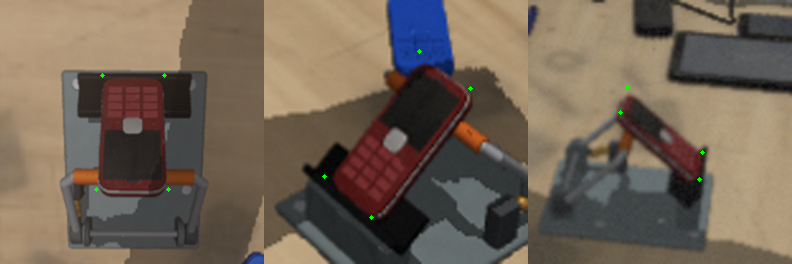

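All three views show the red phone on the rest: screen up, keypad at the lip, and straight. The wrist crop has it centred (phone 99–166, seat 76–191). I'll check numerically that the foot is right down on the lip.

```bash
cat > sl2.py <<'E'
from h import *
o=np.array([.4708,-.1303,.045]);ct,sn=np.cos(.0435),np.sin(.0435);X=np.array([ct,sn,0]);Y=np.array([-sn,ct,0]);Z=np.array([0,0,1.])
u=.7648*X+.6442*Z;n=-.6442*X+.7648*Z
def onp(c,R,t,uv,h):
    q,d=ray(c,R,t,uv);k=((o+h*n-q)@n)/(d@n);P=q+d*k[:,None]-o;return np.c_[P@u,P@Y]*1e3
s=r.get_state()
for nm in("wrist","scene","side"):
    c=r.camera(nm);R,t=pose(c,s);hh=cv2.cvtColor(c["color"],cv2.COLOR_BGR2HSV)
    m=cv2.inRange(hh,(0,120,25),(4,255,255))|cv2.inRange(hh,(165,100,25),(180,255,255))
    uu=proj(c,R,t,o+.0515*u+.007*n)[0].astype(int);k=75 if nm=="wrist" else 45
    M=np.zeros_like(m);sl=np.s_[max(0,uu[1]-k):uu[1]+k,max(0,uu[0]-k):uu[0]+k];M[sl]=m[sl]
    ys,xs=np.where(M>0);P=onp(c,R,t,np.c_[xs,ys],.012)
    mid=np.abs(P[:,1]-np.median(P[:,1]))<12;lo=P[P[:,0]<40];rc=cv2.minAreaRect(P.astype(np.float32))
    print(nm,"s",P[mid,0].min(),P[mid,0].max(),"y foot",np.percentile(lo[:,1],[1,99]),"y all",np.percentile(P[:,1],[1,99]),rc)
    if nm=="wrist":
        g=c["color"].max(2);col=int(xs[ys<ys.min()+20].mean());print("lip rows",g[ys.min()-16:ys.min()+4,col],ys.min())
        for sgn in(0,): print("lip outer/inner top expected row",proj(c,R,t,[o-.006*u+.012*n,o+.012*n]))
        row=int(proj(c,R,t,o+.010*u)[0][1]);line=c["color"][row].max(1);dk=np.where(line[240:400]<45)[0]+240;print("seat cols",dk.min(),dk.max(),onp(c,R,t,[(dk.min(),row),(dk.max(),row)],0))
E
python3 sl2.py
```

```text
wrist s 0.7410559342063198 107.41082176074255 y foot [-22.8001  21.8971] y all [-22.902   21.8056] ((54.04480743408203, -0.5911960601806641), (45.898529052734375, 106.70433044433594), 89.89301300048828)
lip rows [180 179 178 177 177 178 180 172 134 100  88  64  46  46  50  61  83  86
  87  87] 88
lip outer/inner top expected row [[311.9686  82.2475]
 [311.9596  87.3314]]
seat cols 281 363 [[  9.4545 -27.1233]
 [  9.19    44.8541]]
scene s -1.1652802852632054 100.83842993241855 y foot [-29.4819  21.4673] y all [-29.8099  21.4445] ((50.046321868896484, -3.6835384368896484), (102.54456329345703, 53.707157135009766), 0.5555601716041565)
side s 0.10683616399924209 101.14319484408661 y foot [-22.5656  41.1068] y all [-22.2231  40.4098] ((49.5533332824707, 11.577033996582031), (103.67426300048828, 66.65897369384766), 5.336716175079346)
```

Foot at the lip (0 ± 1 mm in all three views), square to within 0.1°, and about 0.6 mm off centre. Handing in.

```bash
python3 -c "
from cell import r
print(r.sign_off())"
```

```text
the job is handed in; nothing more can be done
None
```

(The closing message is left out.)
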